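Inspect a flow-cell gasket seam through a loupe

TASK

Take the loupe by its handle off its sloping rest and hold it level over the round port of the flow cell, with the lens at the focal height marked by the collar on the cell's post, for about a second. Then follow the dark gasket seam slowly (about 2 to 3 cm a second) with the lens centred over it, level and at that same height, round the bend to the square port. Finish there still holding the loupe in the gripper, level, still and in focus over the square port; touch neither the flow cell nor its post, and leave the glassware alone.

Things in the scene. Friction and masses are not known exactly. Their poses are not given: they have to be found in the camera images.
- loupe: loupe, 60 to 130 g: steel-rimmed lens, 68 mm across, 12 mm thick, black handle. Origin: lens centre, mid thickness; z: lens axis, up. Handle along -x from x = -32 to -151 mm, 16 mm wide (y), 14 mm thick, centred on y = z = 0; free to grip from x = -60 to -115 mm. Starts on its rest sloping 15 deg (0.26 rad), handle end higher, lens centre 48 mm above the table. Level: z vertical
- rest: fixed white rest, base 215 x 70 x 8 mm. Origin on the table straight below the resting lens centre; the handle lies above its -x side. Two cork-topped bars at y = 30 and -30 mm carry the lens rim; a forked post (slot 20 mm wide, cheeks up to the middle of the handle's thickness) carries the handle 138 mm from the lens centre
- cell: flow cell, fixed: aluminium block 120 x 165 mm on a steel base 180 x 180 mm (x -70 to 110), top face 20 mm above the table. Origin on the table below the block's centre, z up. On top a dark V-shaped gasket seam (two 66 mm legs), a round port (18 mm) at its start, a square port (16 mm) at its end, both 4 mm high. Focus post, 8 mm thick, top 158 mm above the table, at x = 92, y = 0 mm
- seam_start (a point): point on the gasket seam, on the aluminium top face of the cell, 20 mm above the table; at the centre of the round port, at x = -20, y = 52 mm of the cell
- seam_mid1 (a point): point on the gasket seam, on the aluminium top face of the cell, 20 mm above the table; halfway from the round port to the bend
- seam_bend (a point): point on the gasket seam, on the aluminium top face of the cell, 20 mm above the table; the bend, at x = 20, y = 0 mm of the cell
- seam_mid2 (a point): point on the gasket seam, on the aluminium top face of the cell, 20 mm above the table; halfway from the bend to the square port
- seam_end (a point): point on the gasket seam, on the aluminium top face of the cell, 20 mm above the table; at the centre of the square port, at x = -20, y = -52 mm of the cell
- focus_mark (a point): centre of the steel collar (30 mm diameter, 12 mm thick, as thick as the lens rim) on the focus post. Its height is the focal height: the lens centre must be at the same height above the table. The collar stands 85 to 140 mm above the table, differently every time.
- reagent: amber reagent bottle with a screw cap, 60 mm diameter, 130 mm high, origin under its centre; a bystander
- beaker: glass beaker, 64 mm diameter, 85 mm high, origin under its centre; a bystander
- flask: long-necked glass flask with a stopper, 76 mm diameter, 185 mm high, origin under its centre; a bystander
Mind the look-alikes: they are no part of the job. Leave any brown look-alike of the loupe alone. What is shaped like the rest but pink is not meant.

How it is judged:
On the way, in this order (a step that is already met when the one before it is completed fails the run):
1. the loupe is held still, level and in focus over the round port for half a second (horizontal distance between loupe and seam_start below 0.012 m and z of loupe in the frame of focus_mark between -0.008 and 0.008 m and angle between loupe's own z axis and vertical below 0.14 rad and contact force between the fingers and loupe above 0.5 N and linear speed of loupe below 0.03 m/s), for 0.5 s.
2. the lens passes slowly, level and in focus over the first leg of the seam (horizontal distance between loupe and seam_mid1 below 0.012 m and z of loupe in the frame of focus_mark between -0.008 and 0.008 m and angle between loupe's own z axis and vertical below 0.14 rad and contact force between the fingers and loupe above 0.5 N and linear speed of loupe below 0.08 m/s), for 0.1 s.
3. the lens passes slowly, level and in focus over the bend (horizontal distance between loupe and seam_bend below 0.012 m and z of loupe in the frame of focus_mark between -0.008 and 0.008 m and angle between loupe's own z axis and vertical below 0.14 rad and contact force between the fingers and loupe above 0.5 N and linear speed of loupe below 0.08 m/s), for 0.1 s.
4. the lens passes slowly, level and in focus over the second leg (horizontal distance between loupe and seam_mid2 below 0.012 m and z of loupe in the frame of focus_mark between -0.008 and 0.008 m and angle between loupe's own z axis and vertical below 0.14 rad and contact force between the fingers and loupe above 0.5 N and linear speed of loupe below 0.08 m/s), for 0.1 s.
At the end, for the whole second after the job is handed in: the loupe is held in the fingers and touches neither the cell nor the rest; its lens centre is within 12 mm horizontally of the square port's centre and within 8 mm of the collar's height; it is level within 8 degrees and still (under 20 mm/s) (horizontal distance between loupe and seam_end below 0.012 m and z of loupe in the frame of focus_mark between -0.008 and 0.008 m and angle between loupe's own z axis and vertical below 0.14 rad and contact force between the fingers and loupe above 0.5 N and linear speed of loupe below 0.02 m/s and contact force between loupe and rest below 0.1 N and contact force between loupe and cell below 0.1 N); the arm keeps its last pose, push and grip.
It fails at once if the flow cell or its post is touched (contact force between cell and anything else above 1 N).
It fails at once if the reagent is disturbed (distance of reagent from where it was at the start of the episode above 0.02 m or angle between reagent's own z axis and vertical above 0.3 rad).
It fails at once if the beaker is disturbed (distance of beaker from where it was at the start of the episode above 0.02 m or angle between beaker's own z axis and vertical above 0.3 rad).
It fails at once if the flask is disturbed (distance of flask from where it was at the start of the episode above 0.02 m or angle between flask's own z axis and vertical above 0.3 rad).
It also fails if it takes over 51 s, if anything falls off the work surface, if the arm or the gripper's body presses on something with over 40 N, if the wrist force passes 120 N, or if a joint passes its speed limit or range.

ROBOT

A 6-joint arm with a two-finger parallel gripper is mounted at the origin on the work surface. World frame = base frame: x ahead of the robot, y to its left, z up, the work surface at z = 0. Lengths are in m, angles in rad, forces in N, time in s.
With the tool pointing down it reaches from about 0.375 to 0.975 m from the base axis. Payload 3.8 kg.
Tool frame: the origin (TCP) lies midway between the tips of the shut fingers; the grasp point (between the pads) lies 19 mm behind it; z points along the fingers, y is the line along which they close (so a half turn about z gives the same grasp; the last joint's range is limited). The gripper opens to 85 mm and grips with 20 to 120 N. Pads are 22 mm wide; open, the fingers measure 114 mm over their backs; the gripper's body (76 mm by 85 mm) begins 54 mm behind the grasp point. The pads swing forward as they close: fully open they stand 13 mm farther back than shut.
Start: joints at [-1.264, 0.264, 1.604, -0, 1.274, -0.037], TCP at [0.228, -0.635, 0.231] pointing down, gripper open.
Joint ranges: [-2.63, 2.63], [-0.94, 2.18], [0.31, 2.57], [-1.31, 4.45], [0, 2.66], [-2.55, 2.55]. Speed limits (rad/s): [2.57, 2.57, 3.14, 3.14, 3.14, 3.14].

INTERFACE

Orientations are given as a rotation vector (axis times angle).
In Python, from workcell import bot gives the robot as it stands.
- The arm moves only by the tool jog_arm, never from a script. Its argument "motion" is a list of rows, each a list of 5 numbers: the opening, from -1 (shut) to 1 (fully open), then the shift along the tool's x, y, z in mm, then the turn about the tool's z in degrees. In form: [[claw, x, y, z, twist], ...]. A call has 1 to 10 rows; each row shifts and turns the commanded pose from where the row before left it, along the tool's axes as they then stand; what a row does not reach is not made up. A row lasts 1/12 s, in which the tool goes at most 41.7 mm and 7.16 degrees, less where a joint would pass 70% of its speed; a pose out of reach is approached as far as the arm can. A call with a gripper value outside its range is refused whole. The fingers move at their own pace and stop on an object; "force" is the grip in N (left out, the last holds). Time passes only in rows, so rows that do not move let the fingers close. It gives the time, the measured TCP pose, the force, the opening and the grip force at its end, in the units of the state.
- bot.read_state(): the state, without advancing time (a new reading comes with each control period).
- bot.read_camera(name): name is "scene" or "top"; returns (picture, depth): 400x640x3 uint8, red, green, blue; 400x640 float32, m along the optical axis (not along the pixel's ray), 0 where there is no reading.
- bot.get_calibration(name): a dict with "vfov" (degrees; the focal length in pixels is half the picture's height over the tangent of half this angle, whatever the lens; pixels are square), "cx", "cy" (the principal point, pixels), "rvec" (rotation vector, rad) and "tvec" (3), from world to camera coordinates, as OpenCV has them. Camera axes: x right, y down, z forward; pixel columns grow to the right and rows downward; lengths in m; the calibration is good to about 2 mm. A picture is of the moment at which its call begins. get_calibration takes no time and is no camera call.
- bot.finish_job(): hands the job in; it is judged then, once.
The state is a dict: "time": time; "q": joint angles; "joint_vel": joint speeds; "joint_torque": joint torques, N m; "tool_pos": TCP position; "tcp_rot": TCP orientation; "wrist_force": force on the tool from outside, world axes, zero at the start; "torque": the same for the moment, N m; "width": opening from 0.0 (shut) to 1.0 (fully open); "grip_force": force on a finger pad.
Only numpy, scipy, OpenCV 4.12 (cv2) and the standard library are available. Lean on these libraries where they do the work, as an engineer would, in place of code of your own. Each camera call takes 0.05 s, during which the arm holds its last target. There are 200 camera calls.

## Working session

There is one attempt and no reset: what is moved stays moved. The work goes in short steps, Python scripts to look and compute and a tool call to move; the robot and the scene stay as the last step left them, time stands still between calls to the robot, and variables do not carry over. Pictures are saved under pics/ and viewed, at most 10 in all, crops included, and the job is handed in when it is done.

Besides the shell and the picture viewer there is one more tool, called after ">>>" by a JSON object that holds its "api" and its "payload". jog_arm: Moves the arm, as the interface text tells. Its arguments: {"type":"object","properties":{"motion":{"type":"array"},"force":{"type":"number"}},"required":["motion"]}

```bash
mkdir -p pics
cat > h.py <<'E'
import numpy as np, cv2
from workcell import bot
def cal(n):
    c=bot.get_calibration(n); R=cv2.Rodrigues(np.array(c["rvec"],float))[0]; t=np.array(c["tvec"],float).ravel()
    f=200/np.tan(np.radians(c["vfov"])/2); return f,c["cx"],c["cy"],R,t,c
def pts(n,d):
    f,cx,cy,R,t,_=cal(n); v,u=np.mgrid[:400,:640]
    P=np.dstack([(u-cx)/f*d,(v-cy)/f*d,d]); return (P-t)@R   # world
def ray(n,u,v,z):
    f,cx,cy,R,t,_=cal(n); d=R.T@np.array([(u-cx)/f,(v-cy)/f,1]); o=-R.T@t
    return o+d*(z-o[2])/d[2]
E
python3 - <<'E'
from h import *
for n in("scene","top"):
    p,d=bot.read_camera(n); np.savez(f"pics/{n}0.npz",p=p,d=d); cv2.imwrite(f"pics/{n}0.png",p[:,:,::-1])
    print(bot.get_calibration(n), -cal(n)[3].T@cal(n)[4])
print(bot.read_state())
E
```

```text
{'vfov': 57.87601719589033, 'cx': 318.84175917802185, 'cy': 196.10561283707113, 'rvec': array([ 2.20058257,  0.96885448, -0.41087972]), 'tvec': array([-0.35252433, -0.24238382,  1.35234164])} [ 1.07295104 -0.48506441  0.79078431]
{'vfov': 52.68071176661168, 'cx': 320.9291793147422, 'cy': 193.76276748630787, 'rvec': array([ 2.18141252, -2.2256402 ,  0.05237339]), 'tvec': array([0.01268747, 0.54021297, 1.17746274])} [0.49141252 0.00978453 1.19867741]
{'time': 0.1, 'q': array([-1.26390265e+00,  2.64682261e-01,  1.60529340e+00,  6.90703007e-06,
        1.27370088e+00, -3.68737745e-02]), 'joint_vel': array([ 0.00130453, -0.00068836, -0.0039969 , -0.00234237,  0.00077491,
       -0.00102184]), 'joint_torque': array([-2.88935580e-04, -5.16707468e+01, -3.68589878e+01,  2.84924596e-05,
        6.30832030e-03, -2.07248678e-05]), 'tool_pos': array([ 0.22730873, -0.63484437,  0.23005331]), 'tcp_rot': array([-3.09326431e+00, -5.36977191e-01,  4.30035820e-04]), 'wrist_force': array([-0.08728486, -1.32695549, -0.50782952]), 'torque': array([-0.0039977 ,  0.03685253, -0.04523783]), 'grip_force': 0.0, 'width': 0.9978315144659426}
```

View pics/scene0.png

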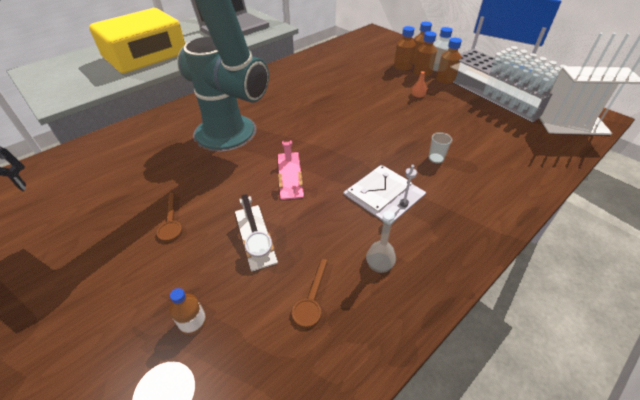

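View pics/top0.png

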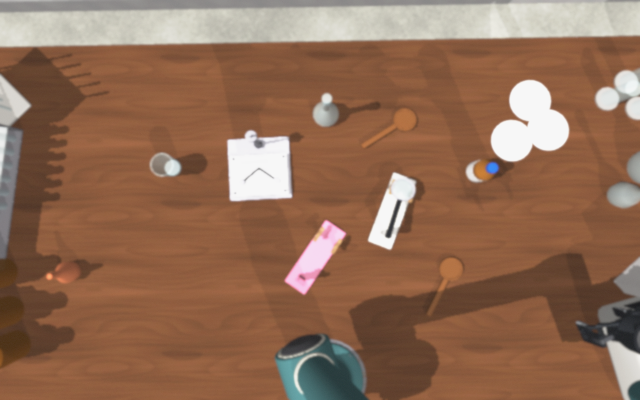

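The scene view shows the loupe at (258,243), the cell at (385,190) and the post at (408,190). In the top view the lens is at (402,188), the rest at (392,210), the cell at (259,168) with its V seam, and the post head at (251,135). I'll zoom in on these.

Run:
```python
from h import *
T=np.load("pics/top0.npz"); S=np.load("pics/scene0.npz")
def crop(p,u,v,w,h,k): return cv2.resize(p[v:v+h,u:u+w],None,fx=k,fy=k,interpolation=cv2.INTER_CUBIC)[:,:,::-1]
a=crop(T['p'],222,125,80,80,5); b=crop(T['p'],360,170,80,80,5)
cv2.imwrite("pics/c1.png",np.hstack([a,b]))
a=crop(S['p'],340,155,100,75,4); b=crop(S['p'],220,190,75,75,4)
c=crop(S['p'],392,160,30,60,8)[:300]
cv2.imwrite("pics/c2.png",np.hstack([a,b]))
for n,D,L in(("top",T,[(251,135),(251,140),(245,180),(270,190),(402,188),(397,205),(392,225),(389,235),(285,180)]),("scene",S,[(411,172),(408,185),(404,203),(258,243),(250,215),(247,205)])):
    P=pts(n,D['d'])
    for u,v in L: print(n,u,v,P[v,u].round(3),D['p'][v,u])
```

```text
top 251 135 [0.693 0.183 0.145] [190 187 195]
top 251 140 [0.681 0.184 0.138] [236 234 239]
top 245 180 [0.585 0.223 0.017] [183 183 185]
top 270 190 [0.554 0.151 0.018] [247 247 247]
top 402 188 [ 0.551 -0.23   0.047] [233 239 239]
top 397 205 [ 0.502 -0.21   0.069] [58 58 61]
top 392 225 [ 0.447 -0.192  0.084] [69 69 71]
top 389 235 [ 0.42  -0.182  0.09 ] [60 61 62]
top 285 180 [0.582 0.106 0.02 ] [247 247 247]
scene 411 172 [0.695 0.182 0.139] [142 134 139]
scene 408 185 [0.696 0.181 0.092] [137 130 133]
scene 404 203 [0.697 0.18  0.021] [95 90 91]
scene 258 243 [ 0.546 -0.228  0.048] [244 245 243]
scene 250 215 [ 0.476 -0.2    0.077] [70 56 55]
scene 247 205 [ 0.446 -0.188  0.083] [70 56 55]
```

View pics/c1.png

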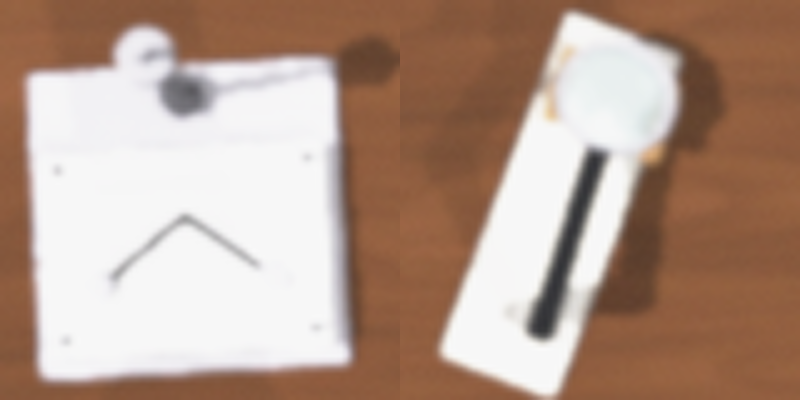

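View pics/c2.png

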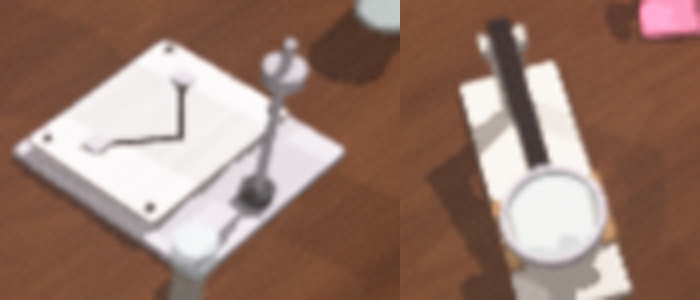

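The crops show the seam bend at top px (259,168), with legs ending near (244,180) and (274,178). The lens centre is near (403,189) and the handle end near (468/5+374…)≈(388,235). In the scene view the collar is at (411,173) on the post. Next I'll compute metric poses.

Run:
```python
from h import *
T=np.load("pics/top0.npz"); S=np.load("pics/scene0.npz")
k=lambda X,Y,u,v:((X+.5)/5-.5+u,(Y+.5)/5-.5+v)
sc=np.array([ray("top",*k(*q,222,125),.02) for q in [(58,170),(307,156),(66,341),(316,327)]]); print("screw centre",sc.mean(0).round(4))
yv=(sc[0]-sc[1]+sc[2]-sc[3]); print("yaw", np.degrees(np.arctan2(-yv[0],yv[1])))
for q in [(185,216),(112,278),(260,266)]: print("seam",ray("top",*k(*q,222,125),.02).round(4))
s4=lambda X,Y:((X+.5)/4-.5+340,(Y+.5)/4-.5+155)
for q in [(181,136),(182,82),(95,147)]: print("seam scene",ray("scene",*s4(*q),.02).round(4))
PT=pts("top",T['d']);PS=pts("scene",S['d'])
# collar
for n,P in(("top",PT),("scene",PS)):
    m=(np.hypot(P[...,0]-.688,P[...,1]-.183)<.04)&(P[...,2]>.03)
    print(n); print(np.c_[np.argwhere(m),(P[m]*1000).round()].astype(int)[:60].tolist())
# loupe handle dark pixels
for n,D,P,(u0,u1,v0,v1) in(("top",T,PT,(375,415,190,245)),("scene",S,PS,(235,265,190,235))):
    m=np.zeros((400,640),bool); m[v0:v1,u0:u1]=(D['p'][v0:v1,u0:u1].max(2)<85); m&=P[...,2]>.045
    Q=P[m]; c=Q.mean(0); d=np.linalg.svd(Q-c)[2][0]; d*=np.sign(d[0]); t=(Q-c)@d
    print(n,m.sum(),c.round(4),d.round(3),"yaw",np.degrees(np.arctan2(d[1],d[0])),"ends",(c+d*t.min()).round(4),(c+d*t.max()).round(4))
print("lens top",ray("top",*k(217,97,360,170),.048).round(4))
q=((554-400+.5)/4-.5+220,(215.5)/4-.5+190); print("lens scene",ray("scene",*q,.05).round(4))
q=s4(284,72); print("collar px",q)
for z in(.11,.12,.13,.14): print(z,ray("scene",*q,z).round(4),ray("top",*k(145,53,222,125),z).round(4))
```

```text
screw centre [0.6006 0.1819 0.02  ]
yaw 2.0978997741920087
seam [0.6196 0.1827 0.02  ]
seam [0.5841 0.2258 0.02  ]
seam [0.5894 0.1393 0.02  ]
seam scene [0.6191 0.1858 0.02  ]
seam scene [0.5797 0.2331 0.02  ]
seam scene [0.5828 0.1293 0.02  ]
top
[[131, 248, 705, 192, 136], [131, 249, 706, 190, 133], [131, 250, 705, 187, 137], [131, 251, 705, 184, 138], [131, 252, 705, 182, 135], [131, 253, 704, 178, 140], [132, 246, 702, 197, 138], [132, 247, 704, 196, 132], [132, 248, 702, 192, 138], [132, 249, 702, 190, 137], [132, 250, 703, 187, 134], [132, 251, 702, 184, 137], [132, 252, 702, 182, 138], [132, 253, 702, 179, 139], [132, 254, 702, 176, 137], [133, 246, 700, 197, 138], [133, 247, 700, 195, 136], [133, 248, 696, 189, 156], [133, 249, 696, 186, 157], [133, 250, 699, 187, 139], [133, 251, 700, 185, 135], [133, 252, 699, 182, 137], [133, 253, 700, 179, 136], [133, 254, 700, 177, 135], [133, 255, 700, 174, 137], [134, 245, 697, 200, 136], [134, 246, 697, 197, 138], [134, 247, 698, 196, 132], [134, 248, 692, 188, 161], [134, 249, 693, 186, 156], [134, 251, 698, 185, 133], [134, 252, 69
[... 2270 characters left out ...]
0, 695, 179, 138], [173, 411, 696, 183, 136], [173, 412, 698, 183, 137], [173, 413, 700, 186, 136], [173, 414, 702, 187, 137]]
top 102 [ 0.4622 -0.193   0.091 ] [0.002 0.188 0.982] yaw 89.28654586486888 ends [ 0.4621 -0.1989  0.06  ] [0.4648 0.0189 1.197 ]
scene 156 [ 0.464  -0.196   0.0777] [ 0.897 -0.365 -0.25 ] yaw -22.16098429152863 ends [ 0.4161 -0.1765  0.0911] [ 0.5152 -0.2168  0.0634]
lens top [ 0.5478 -0.2325  0.048 ]
lens scene [ 0.5481 -0.2294  0.05  ]
collar px (410.625, 172.625)
0.11 [0.6791 0.2094 0.11  ] [0.6989 0.1899 0.11  ]
0.12 [0.6849 0.1992 0.12  ] [0.697  0.1883 0.12  ]
0.13 [0.6907 0.189  0.13  ] [0.6951 0.1866 0.13  ]
0.14 [0.6964 0.1788 0.14  ] [0.6932 0.185  0.14  ]
```

Estimates:
- **Cell:** origin (0.6006, 0.1819), yaw 2.1°.
- **Focal height:** 0.130.
- **Loupe:** lens (0.548, −0.231), yaw −22.3°.
- **Grip point:** (0.469, −0.199, 0.071).

I can't tilt the tool, so I'll level the loupe by pressing it against its rest while it is gripped lightly.

>>> {"api": "jog_arm", "payload": {"motion": [[1, 0, 0, 0, 7], [1, 0, 0, 0, 7], [1, 0, 0, 0, 7], [1, 0, 0, 0, 7], [1, 0, 0, 0, 7], [1, 0, 0, 0, 7], [1, 5, -38, 0, 0], [1, 5, -38, 0, 0], [1, 5, -38, 0, 0], [1, 5, -38, 0, 0]]}}

```text
time: 0.93
tool_pos: [0.3039, -0.5008, 0.2304]
tcp_rot: [-3.081, 0.609, 0.001]
wrist_force: [-0.2, -0.7, -0.1]
width: 1.001
grip_force: 0.0
```

>>> {"api": "jog_arm", "payload": {"motion": [[1, 4, -38, 0, 0], [1, 4, -38, 0, 0], [1, 4, -38, 0, 0], [1, 4, -38, 0, 0], [1, 4, -38, 0, 0], [1, 4, -38, 0, 0], [1, 4, -38, 0, 0], [1, 4, -38, 0, 0], [1, 4, -38, 0, 0], [1, 0, 0, 20, 0]]}}

```text
time: 1.77
tool_pos: [0.4717, -0.1953, 0.215]
tcp_rot: [-3.082, 0.599, -0.013]
wrist_force: [0.8, -0.4, -0.2]
width: 0.997
grip_force: 0.0
```

```bash
cat >> h.py <<'E'
def pose():
    s=bot.read_state(); R=cv2.Rodrigues(np.array(s["tcp_rot"]))[0]
    print("t",round(s["time"],2),"tcp",s["tool_pos"].round(4),"yaw",np.degrees(np.arctan2(R[1,0],R[0,0])).round(2),"z",R[:,2].round(4),"F",s["wrist_force"].round(1),"w",round(s["width"],3),"g",round(s["grip_force"],1),"q",s["q"].round(2)); return s,R
def delta(target):
    s,R=pose(); print("tool delta mm",((np.array(target)-s["tool_pos"])@R*1000).round(1))
E
python3 -c "
from h import *
delta([.469,-.199,.05])"
```

```text
t 1.77 tcp [ 0.4717 -0.1953  0.215 ] yaw -22.01 z [ 8.4e-03 -2.0e-04 -1.0e+00] F [ 0.8 -0.4 -0.2] w 0.997 g 0.0 q [-0.44 -0.04  1.97  0.    1.2   1.51]
tool delta mm [ -2.4   4.9 165. ]
```

>>> {"api": "jog_arm", "payload": {"motion": [[1, -2, 2, 30, 0], [1, 0, 0, 30, 0], [1, 0, 0, 30, 0], [1, 0, 0, 20, 0], [1, 0, 0, 0, 0]]}}

```text
time: 2.18
tool_pos: [0.4598, -0.1985, 0.0958]
tcp_rot: [-3.08, 0.607, 0.016]
wrist_force: [-1.4, 0.4, -0.4]
width: 1.005
grip_force: 0.0
```

```bash
python3 -c "
from h import *
delta([.469,-.199,.05])
p,d=bot.read_camera('scene'); q,e=bot.read_camera('top')
c=lambda p,u,v:cv2.resize(p[v:v+75,u:u+75],None,fx=5,fy=5,interpolation=2)
cv2.imwrite('pics/g1.png',np.hstack([c(p,215,170),c(q,355,175)])[:,:,::-1])"
```

```text
t 2.18 tcp [ 0.4598 -0.1985  0.0958] yaw -22.29 z [-0.0096  0.0047 -0.9999] F [-1.4  0.4 -0.4] w 1.005 g 0.0 q [-0.46  0.07  2.1  -0.    0.99  1.5 ]
tool delta mm [ 9.2 -3.  45.7]
```

View pics/g1.png

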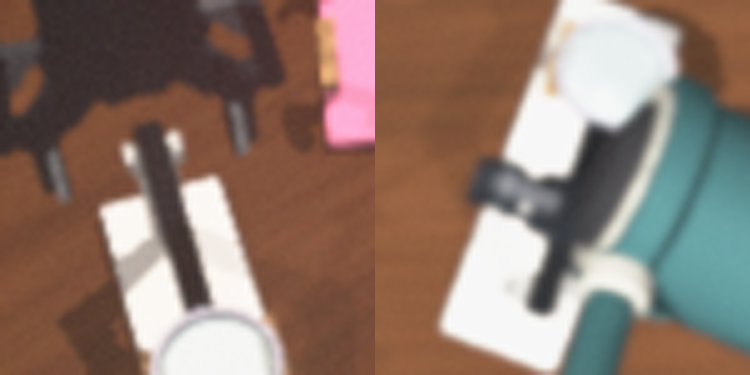

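The handle end at crop px (150,130) lies centred between the two fingers at (60,175) and (240,140), so I'll descend.

>>> {"api": "jog_arm", "payload": {"motion": [[1, 0, 0, 15, 0], [1, 0, 0, 15, 0], [1, 0, 0, 12, 0], [1, 0, 0, 0, 0], [1, 0, 0, 0, 0]]}}

```text
time: 2.7
tool_pos: [0.4645, -0.201, 0.0599]
tcp_rot: [3.082, -0.608, 0.0]
wrist_force: [-0.6, 0.2, 0.4]
width: 1.0
grip_force: 0.0
```

```bash
python3 -c "
from h import *
delta([.469,-.199,.05])"
```

```text
t 2.7 tcp [ 0.4645 -0.201   0.0599] yaw -22.31 z [ 2.e-04 -1.e-04 -1.e+00] F [-0.6  0.2  0.4] w 1.0 g 0.0 q [-0.46  0.12  2.12  0.    0.9   1.5 ]
tool delta mm [ 3.5 -3.6  9.9]
```

>>> {"api": "jog_arm", "payload": {"motion": [[1, 3, -3, 9, 0], [1, 0, 0, 0, 0], [-1, 0, 0, 0, 0], [-1, 0, 0, 0, 0], [-1, 0, 0, 0, 0], [-1, 0, 0, 0, 0], [-1, 0, 0, 0, 0], [-1, 0, 0, 0, 0], [-1, 0, 0, 0, 0], [-1, 0, 0, 0, 0]], "force": 25}}

```text
time: 3.53
tool_pos: [0.4684, -0.1992, 0.0505]
tcp_rot: [-3.082, 0.608, -0.001]
wrist_force: [0.8, 1.0, 1.9]
width: 0.183
grip_force: 27.9
```

```bash
python3 -c "
from h import *
pose()"
```

```text
t 3.53 tcp [ 0.4684 -0.1992  0.0505] yaw -22.3 z [ 6.e-04 -1.e-04 -1.e+00] F [0.8 1.  1.9] w 0.183 g 27.9 q [-0.45  0.14  2.12  0.    0.88  1.51]
```

>>> {"api": "jog_arm", "payload": {"motion": [[-1, 0, 0, -8, 0], [-1, 0, 0, -12, 0], [-1, 0, 0, -12, 0], [-1, 0, 0, -8, 0], [-1, 10, 0, 0, 0], [-1, 10, 0, 0, 0], [-1, 10, 0, 0, 0], [-1, 0, 0, 0, 0], [-1, 0, 0, 0, 0]]}}

```text
time: 4.28
tool_pos: [0.4963, -0.2107, 0.0896]
tcp_rot: [-3.082, 0.607, 0.002]
wrist_force: [-0.5, 0.5, -1.7]
width: 0.181
grip_force: 27.6
```

```bash
cat >> h.py <<'E'
def lens(png=None):
    s,R=pose(); g=s["tool_pos"]-.019*R[:,2]; hx=R[:,0]
    for n in("scene","top"):
        p,d=bot.read_camera(n); P=pts(n,d); e=g+.086*hx
        rel=P-g; a=rel@hx; b=rel@R[:,1]
        m=(d>0)&(np.hypot(a-.086,b)<.045)&(abs(P[...,2]-g[2]+.012)<.03)&(p.min(2)>90)
        Q=P[m]
        for _ in range(3):
            A=np.c_[a[m],b[m],np.ones(m.sum())]; k=np.linalg.lstsq(A,P[...,2][m],rcond=None)[0]
            r=P[...,2]-(k[0]*a+k[1]*b+k[2]); m&=abs(r)<.006
        nl,C,st,ce=cv2.connectedComponentsWithStats(m.astype(np.uint8)); i=1+np.argmax(st[1:,4]); mm=C==i
        (u,v),_,_=cv2.minAreaRect(cv2.findNonZero(mm.astype(np.uint8)))
        zc=np.median(P[mm][:,2])
        print(n,m.sum(),"pitch deg(lens up +)",np.degrees(np.arctan(k[0])).round(1),"roll",np.degrees(np.arctan(k[1])).round(1),"fit z@86",(k[0]*.086+k[2]).round(4),"ctr",ray(n,u,v,zc).round(4),"meanpt",P[mm].mean(0).round(4),"along",a[mm].min().round(3),a[mm].max().round(3),"side",b[mm].min().round(3),b[mm].max().round(3))
        if png: cv2.imwrite(f"pics/{png}_{n}.png",p[:,:,::-1])
E
python3 -c "
from h import *
lens('l1')"
```

```text
t 4.28 tcp [ 0.4963 -0.2107  0.0896] yaw -22.3 z [-1.e-03  5.e-04 -1.e+00] F [-0.5  0.5 -1.7] w 0.181 g 27.6 q [-0.45  0.14  2.03 -0.    0.97  1.51]
scene 612 pitch deg(lens up +) -15.8 roll 0.7 fit z@86 0.0885 ctr [ 0.576  -0.2443  0.0884] meanpt [ 0.575  -0.2441  0.0887] along 0.042 0.119 side -0.033 0.034
top 256 pitch deg(lens up +) -13.3 roll -1.6 fit z@86 0.0889 ctr [ 0.5845 -0.2328  0.0877] meanpt [ 0.5843 -0.2339  0.0883] along 0.054 0.119 side -0.034 0.018
```

View pics/l1_scene.png

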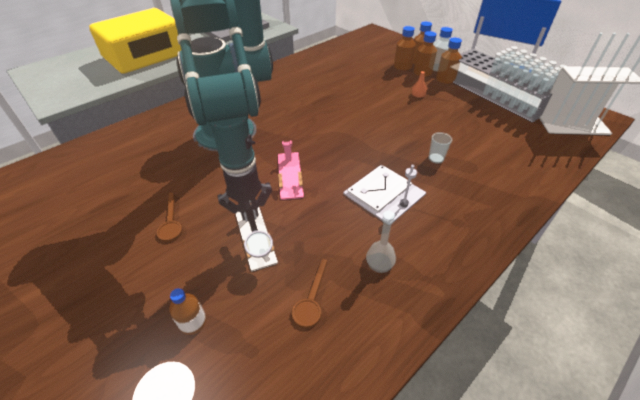

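The loupe is held at about −15° pitch, with the lens at scene px (258,243) and clear of the fork. I'll lower it onto the bars, shifted 30 mm forward.

>>> {"api": "jog_arm", "payload": {"motion": [[-1, 0, 0, 10, 0], [-1, 0, 0, 10, 0], [-1, 0, 0, 10, 0], [-1, 0, 0, 8, 0], [-1, 0, 0, 4, 0], [-1, 0, 0, 4, 0], [-1, 0, 0, 2, 0], [-1, 0, 0, 0, 0]]}}

```text
time: 5.05
tool_pos: [0.4962, -0.2106, 0.0425]
tcp_rot: [-3.082, 0.608, -0.001]
wrist_force: [-0.8, -0.2, 0.7]
width: 0.18
grip_force: 27.7
```

```bash
python3 -c "
from h import *
lens()"
```

```text
t 5.05 tcp [ 0.4962 -0.2106  0.0425] yaw -22.3 z [ 4.e-04 -1.e-04 -1.e+00] F [-0.8 -0.2  0.7] w 0.18 g 27.7 q [-0.45  0.2   2.06  0.    0.88  1.51]
scene 572 pitch deg(lens up +) -15.2 roll 0.2 fit z@86 0.0417 ctr [ 0.5751 -0.2443  0.0416] meanpt [ 0.5748 -0.2441  0.0419] along 0.042 0.118 side -0.032 0.034
top 229 pitch deg(lens up +) -11.4 roll -0.2 fit z@86 0.0425 ctr [ 0.5872 -0.2355  0.0409] meanpt [ 0.5865 -0.2351  0.0413] along 0.056 0.119 side -0.034 0.023
```

>>> {"api": "jog_arm", "payload": {"motion": [[-1, 0, 0, 3, 0], [-1, 0, 0, 3, 0], [-1, 0, 0, 3, 0], [-1, 0, 0, 3, 0], [-1, 0, 0, 0, 0], [-1, 0, 0, 0, 0]]}}

```text
time: 5.65
tool_pos: [0.4966, -0.2108, 0.0309]
tcp_rot: [3.082, -0.607, 0.002]
wrist_force: [0.1, -0.4, 3.0]
width: 0.182
grip_force: 28.2
```

```bash
python3 -c "
from h import *
lens()"
```

```text
t 5.65 tcp [ 0.4966 -0.2108  0.0309] yaw -22.3 z [ 1.5e-03 -7.0e-04 -1.0e+00] F [ 0.1 -0.4  3. ] w 0.182 g 28.2 q [-0.45  0.22  2.07  0.    0.85  1.51]
scene 546 pitch deg(lens up +) -5.7 roll 1.3 fit z@86 0.0443 ctr [ 0.5762 -0.2469  0.044 ] meanpt [ 0.5773 -0.2462  0.0442] along 0.042 0.121 side -0.032 0.034
top 206 pitch deg(lens up +) 3.9 roll 0.5 fit z@86 0.0426 ctr [ 0.592  -0.2447  0.0441] meanpt [ 0.5935 -0.2442  0.0439] along 0.074 0.122 side -0.034 0.03
```

>>> {"api": "jog_arm", "payload": {"motion": [[-1, 0, 0, 3, 0], [-1, 0, 0, 3, 0], [-1, 0, 0, 1, 0], [-1, 0, 0, 0, 0], [-1, 0, 0, 0, 0]]}}

```text
time: 6.17
tool_pos: [0.496, -0.2106, 0.0233]
tcp_rot: [3.082, -0.608, 0.0]
wrist_force: [-1.1, 0.8, 3.4]
width: 0.181
grip_force: 28.3
```

```bash
python3 -c "
from h import *
lens()"
```

```text
t 6.17 tcp [ 0.496  -0.2106  0.0233] yaw -22.3 z [ 2.e-04 -1.e-04 -1.e+00] F [-1.1  0.8  3.4] w 0.181 g 28.3 q [-0.45  0.23  2.07  0.    0.84  1.51]
scene 348 pitch deg(lens up +) -2.1 roll 3.6 fit z@86 0.0449 ctr [ 0.5787 -0.2475  0.0456] meanpt [ 0.5729 -0.248   0.0455] along 0.044 0.122 side -0.026 0.033
top 130 pitch deg(lens up +) 9.4 roll 6.4 fit z@86 0.044 ctr [ 0.5931 -0.2548  0.0475] meanpt [ 0.5942 -0.2527  0.0478] along 0.087 0.122 side -0.021 0.031
```

>>> {"api": "jog_arm", "payload": {"motion": [[-1, 0, 0, 0, 0], [-1, 0, 0, 0, 0], [-1, 0, 0, -10, 0], [-1, 0, 0, -15, 0], [-1, 0, 0, -15, 0], [-1, 0, 0, -15, 0], [-1, 0, 0, -10, 0], [-1, 0, 0, 0, 0], [-1, 0, 0, 0, 0]], "force": 70}}

```text
time: 7.02
tool_pos: [0.4958, -0.2106, 0.0886]
tcp_rot: [3.082, -0.608, 0.001]
wrist_force: [-0.4, 0.5, -1.5]
width: 0.175
grip_force: 70.1
```

```bash
python3 -c "
from h import *
lens('l2')"
```

```text
t 7.02 tcp [ 0.4958 -0.2106  0.0886] yaw -22.3 z [ 4.e-04 -2.e-04 -1.e+00] F [-0.4  0.5 -1.5] w 0.175 g 70.1 q [-0.45  0.14  2.03 -0.    0.97  1.51]
scene 576 pitch deg(lens up +) -1.5 roll 0.1 fit z@86 0.1108 ctr [ 0.5785 -0.2462  0.1104] meanpt [ 0.577  -0.2455  0.1107] along 0.043 0.122 side -0.032 0.034
top 278 pitch deg(lens up +) 0.6 roll -1.0 fit z@86 0.1104 ctr [ 0.5881 -0.2374  0.1106] meanpt [ 0.5874 -0.2362  0.1107] along 0.058 0.12 side -0.034 0.026
```

Lens is level within about 1.5° and sits 87 mm ahead of the TCP along tool x, roughly 20 mm above it. Now I'll carry it to the round port.

>>> {"api": "jog_arm", "payload": {"motion": [[-1, 0, 0, -6, 0], [-1, 0, 0, -12, 0], [-1, 0, 0, -12, 0], [-1, 0, 0, -10, 0], [-1, 0, 0, 0, -4.9], [-1, 0, 0, 0, -4.9], [-1, 0, 0, 0, -4.9], [-1, 0, 0, 0, -4.9], [-1, 0, 0, 0, -4.9], [-1, 0, 0, 0, 0]]}}

```text
time: 7.95
tool_pos: [0.4965, -0.2109, 0.1297]
tcp_rot: [3.14, 0.064, 0.003]
wrist_force: [-0.4, 0.2, -1.1]
width: 0.179
grip_force: 70.1
```

>>> {"api": "jog_arm", "payload": {"motion": [[-1, 0, -10, 0, 0], [-1, 0, -20, 0, 0], [-1, 1, -28, 0, 0], [-1, 1, -28, 0, 0], [-1, 1, -28, 0, 0], [-1, 1, -28, 0, 0], [-1, 1, -28, 0, 0], [-1, 1, -28, 0, 0], [-1, 1, -28, 0, 0], [-1, 1, -28, 0, 0]]}}

```text
time: 8.78
tool_pos: [0.4938, 0.0455, 0.1289]
tcp_rot: [-3.141, -0.056, -0.001]
wrist_force: [0.4, 0.4, 0.2]
width: 0.172
grip_force: 70.1
```

>>> {"api": "jog_arm", "payload": {"motion": [[-1, 1, -28, 0, 0], [-1, 1, -28, 0, 0], [-1, 1, -28, 0, 0], [-1, 1, -28, 0, 0], [-1, 1, -28, 0, 0], [-1, 0, -20, 0, 0], [-1, 0, -14, 0, 0], [-1, 0, -8, 0, 0], [-1, 0, -4, 0, 0], [-1, 0, 0, 0, 0]]}}

```text
time: 9.62
tool_pos: [0.4918, 0.23, 0.1284]
tcp_rot: [3.141, 0.06, -0.0]
wrist_force: [-0.1, 0.8, -1.2]
width: 0.179
grip_force: 70.1
```

```bash
python3 -c "
from h import *
lens()
delta([.4918,.2298,.1103])"
```

```text
t 9.62 tcp [0.4918 0.23   0.1284] yaw 2.21 z [-1.e-04 -1.e-04 -1.e+00] F [-0.1  0.8 -1.2] w 0.179 g 70.1 q [ 0.39  0.1   1.99 -0.    1.05  1.92]
scene 316 pitch deg(lens up +) -1.8 roll -0.7 fit z@86 0.1502 ctr [0.5823 0.2279 0.15  ] meanpt [0.5804 0.2299 0.15  ] along 0.051 0.122 side -0.031 0.036
top 530 pitch deg(lens up +) -0.7 roll 0.8 fit z@86 0.1512 ctr [0.5794 0.2296 0.1511] meanpt [0.5797 0.2313 0.1512] along 0.044 0.122 side -0.032 0.035
t 9.72 tcp [0.4919 0.2289 0.1282] yaw 2.15 z [-3.e-04 -6.e-04 -1.e+00] F [-0.4 -0.2 -1. ] w 0.175 g 70.1 q [ 0.39  0.1   1.99 -0.    1.05  1.92]
tool delta mm [-0.  -1.  17.9]
```

>>> {"api": "jog_arm", "payload": {"motion": [[-1, 0, -2, 4, 0], [-1, 0, 0, 5, 0], [-1, 0, 0, 5, 0], [-1, 0, 0, 3, 0], [-1, 0, 0, 1, 0], [-1, 0, 0, 0, 0]]}}

```text
time: 10.22
tool_pos: [0.4914, 0.2312, 0.1095]
tcp_rot: [3.14, 0.06, -0.002]
wrist_force: [0.3, -0.0, -1.7]
width: 0.171
grip_force: 70.1
```

```bash
python3 -c "
from h import *
lens('l3')
p=cv2.imread('pics/l3_scene.png')[130:210,330:450];q=cv2.imread('pics/l3_top.png')[115:205,212:312]
cv2.imwrite('pics/c3.png',np.hstack([cv2.resize(p,(480,320),interpolation=2),cv2.resize(q,(320,320),interpolation=2)]))"
```

```text
t 10.22 tcp [0.4914 0.2312 0.1095] yaw 2.18 z [-1.3e-03 -6.0e-04 -1.0e+00] F [ 0.3 -0.  -1.7] w 0.171 g 70.1 q [ 0.39  0.13  2.01 -0.    1.01  1.93]
scene 308 pitch deg(lens up +) -1.2 roll -0.4 fit z@86 0.1311 ctr [0.5823 0.2294 0.131 ] meanpt [0.58   0.2311 0.131 ] along 0.052 0.121 side -0.032 0.036
top 513 pitch deg(lens up +) -0.2 roll 0.4 fit z@86 0.1329 ctr [0.5789 0.2302 0.1327] meanpt [0.58   0.2334 0.1329] along 0.042 0.122 side -0.033 0.034
```

View pics/c3.png

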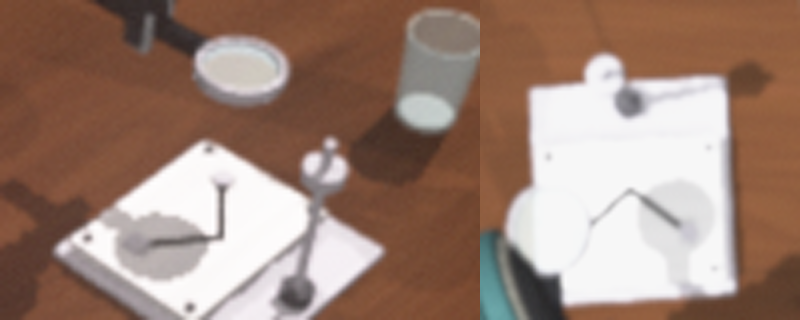

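The lens (crop px 240,70) hangs level over the round port, at collar height and with its shadow clear of the post. I'll hold it for a second.

>>> {"api": "jog_arm", "payload": {"motion": [[-1, 0, 0, 0, 0], [-1, 0, 0, 0, 0], [-1, 0, 0, 0, 0], [-1, 0, 0, 0, 0], [-1, 0, 0, 0, 0], [-1, 0, 0, 0, 0], [-1, 0, 0, 0, 0], [-1, 0, 0, 0, 0], [-1, 0, 0, 0, 0], [-1, 0, 0, 0, 0]]}}

```text
time: 11.15
tool_pos: [0.4919, 0.2317, 0.1103]
tcp_rot: [-3.141, -0.06, -0.0]
wrist_force: [0.6, -0.2, -1.2]
width: 0.177
grip_force: 70.1
```

>>> {"api": "jog_arm", "payload": {"motion": [[-1, 0, 0, 0, 0], [-1, 0, 0, 0, 0], [-1, 0, 0, 0, 0], [-1, 0, 0, 0, 0]]}}

```text
time: 11.48
tool_pos: [0.4919, 0.2316, 0.1103]
tcp_rot: [3.141, 0.06, -0.0]
wrist_force: [-0.3, 0.9, -1.9]
width: 0.174
grip_force: 70.1
```

```bash
python3 -c "
from h import *
lens()"
```

```text
t 11.48 tcp [0.4919 0.2316 0.1103] yaw 2.2 z [-0. -0. -1.] F [-0.3  0.9 -1.9] w 0.174 g 70.1 q [ 0.39  0.13  2.01 -0.    1.01  1.93]
scene 306 pitch deg(lens up +) -1.2 roll -0.7 fit z@86 0.132 ctr [0.5808 0.2333 0.1319] meanpt [0.5806 0.2322 0.1319] along 0.051 0.121 side -0.033 0.037
top 505 pitch deg(lens up +) 0.0 roll 1.4 fit z@86 0.1332 ctr [0.5796 0.2307 0.1331] meanpt [0.5804 0.2335 0.1333] along 0.042 0.122 side -0.033 0.034
```

Steady at focus (lens about 0.131, collar about 0.1305). Next is the first leg.

>>> {"api": "jog_arm", "payload": {"motion": [[-1, 1.25, 1.6, 0, 0], [-1, 1.25, 1.6, 0, 0], [-1, 1.25, 1.6, 0, 0], [-1, 1.25, 1.6, 0, 0], [-1, 1.25, 1.6, 0, 0], [-1, 1.25, 1.6, 0, 0], [-1, 1.25, 1.6, 0, 0], [-1, 1.25, 1.6, 0, 0]]}}

```text
time: 12.25
tool_pos: [0.5025, 0.219, 0.1103]
tcp_rot: [3.141, 0.06, -0.0]
wrist_force: [-0.2, 0.1, -1.7]
width: 0.178
grip_force: 70.1
```

>>> {"api": "jog_arm", "payload": {"motion": [[-1, 1.25, 1.6, 0, 0], [-1, 1.25, 1.6, 0, 0], [-1, 1.25, 1.6, 0, 0], [-1, 1.25, 1.6, 0, 0], [-1, 1.25, 1.6, 0, 0], [-1, 1.25, 1.6, 0, 0], [-1, 1.25, 1.6, 0, 0], [-1, 1.25, 1.6, 0, 0]]}}

```text
time: 12.92
tool_pos: [0.513, 0.2067, 0.1103]
tcp_rot: [3.141, 0.06, -0.0]
wrist_force: [0.8, 0.2, -1.4]
width: 0.178
grip_force: 70.1
```

```bash
python3 -c "
from h import *
delta([.4919+.02095,.2316-.02525,.1103])"
```

```text
t 12.92 tcp [0.513  0.2067 0.1103] yaw 2.2 z [-0. -0. -1.] F [ 0.8  0.2 -1.4] w 0.178 g 70.1 q [ 0.34  0.14  1.99 -0.    1.01  1.87]
tool delta mm [-0.1  0.3 -0. ]
```

Tracking is exact, so I'll go on to the bend.

>>> {"api": "jog_arm", "payload": {"motion": [[-1, 1.25, 1.6, 0, 0], [-1, 1.25, 1.6, 0, 0], [-1, 1.25, 1.6, 0, 0], [-1, 1.25, 1.6, 0, 0], [-1, 1.25, 1.6, 0, 0], [-1, 1.25, 1.6, 0, 0], [-1, 1.25, 1.6, 0, 0], [-1, 1.25, 1.6, 0, 0]]}}

```text
time: 13.58
tool_pos: [0.5235, 0.1943, 0.1103]
tcp_rot: [-3.141, -0.06, 0.0]
wrist_force: [0.5, -0.2, -1.0]
width: 0.173
grip_force: 70.1
```

>>> {"api": "jog_arm", "payload": {"motion": [[-1, 1.25, 1.6, 0, 0], [-1, 1.25, 1.6, 0, 0], [-1, 1.25, 1.6, 0, 0], [-1, 1.25, 1.6, 0, 0], [-1, 1.25, 1.6, 0, 0], [-1, 1.25, 1.6, 0, 0], [-1, 1.25, 1.6, 0, 0], [-1, 1.25, 1.6, 0, 0], [-1, 0, 0, 0, 0], [-1, 0, 0, 0, 0]]}}

```text
time: 14.42
tool_pos: [0.5339, 0.1819, 0.1103]
tcp_rot: [-3.141, -0.06, 0.0]
wrist_force: [-0.1, 0.1, -1.2]
width: 0.175
grip_force: 70.1
```

```bash
python3 -c "
from h import *
lens()
delta([.4919+.0419,.2316-.0505,.1103])"
```

```text
t 14.42 tcp [0.5339 0.1819 0.1103] yaw 2.18 z [-0.e+00  1.e-04 -1.e+00] F [-0.1  0.1 -1.2] w 0.175 g 70.1 q [0.28 0.16 1.96 0.   1.02 1.82]
scene 353 pitch deg(lens up +) -1.8 roll -0.3 fit z@86 0.1322 ctr [0.6235 0.1823 0.132 ] meanpt [0.6222 0.1819 0.1321] along 0.051 0.123 side -0.031 0.036
top 285 pitch deg(lens up +) 1.4 roll 1.0 fit z@86 0.133 ctr [0.6321 0.1773 0.1334] meanpt [0.6315 0.1763 0.1335] along 0.062 0.121 side -0.029 0.034
t 14.52 tcp [0.5338 0.182  0.1102] yaw 2.19 z [-2.e-04  1.e-04 -1.e+00] F [ 0.1 -0.1 -1.2] w 0.172 g 70.1 q [0.28 0.16 1.96 0.   1.02 1.82]
tool delta mm [ 0.   0.9 -0.1]
```

The lens is over the bend and level. Next is the second leg.

>>> {"api": "jog_arm", "payload": {"motion": [[-1, -1.25, 1.65, 0, 0], [-1, -1.25, 1.65, 0, 0], [-1, -1.25, 1.65, 0, 0], [-1, -1.25, 1.65, 0, 0], [-1, -1.25, 1.65, 0, 0], [-1, -1.25, 1.65, 0, 0], [-1, -1.25, 1.65, 0, 0], [-1, -1.25, 1.65, 0, 0]]}}

```text
time: 15.18
tool_pos: [0.5242, 0.1682, 0.1103]
tcp_rot: [-3.141, -0.06, -0.0]
wrist_force: [-0.3, -0.3, -1.0]
width: 0.169
grip_force: 70.1
```

>>> {"api": "jog_arm", "payload": {"motion": [[-1, -1.25, 1.65, 0, 0], [-1, -1.25, 1.65, 0, 0], [-1, -1.25, 1.65, 0, 0], [-1, -1.25, 1.65, 0, 0], [-1, -1.25, 1.65, 0, 0], [-1, -1.25, 1.65, 0, 0], [-1, -1.25, 1.65, 0, 0], [-1, -1.25, 1.65, 0, 0]]}}

```text
time: 15.85
tool_pos: [0.5147, 0.1547, 0.1103]
tcp_rot: [-3.141, -0.06, -0.0]
wrist_force: [0.2, -0.6, -0.9]
width: 0.17
grip_force: 70.1
```

>>> {"api": "jog_arm", "payload": {"motion": [[-1, -1.25, 1.65, 0, 0], [-1, -1.25, 1.65, 0, 0], [-1, -1.25, 1.65, 0, 0], [-1, -1.25, 1.65, 0, 0], [-1, -1.25, 1.65, 0, 0], [-1, -1.25, 1.65, 0, 0], [-1, -1.25, 1.65, 0, 0], [-1, -1.25, 1.65, 0, 0]]}}

```text
time: 16.52
tool_pos: [0.5052, 0.1411, 0.1103]
tcp_rot: [-3.141, -0.06, -0.0]
wrist_force: [0.7, -0.1, -1.0]
width: 0.172
grip_force: 70.1
```

>>> {"api": "jog_arm", "payload": {"motion": [[-1, -1.25, 1.65, 0, 0], [-1, -1.25, 1.65, 0, 0], [-1, -1.25, 1.65, 0, 0], [-1, -1.25, 1.65, 0, 0], [-1, -1.25, 1.65, 0, 0], [-1, -1.25, 1.65, 0, 0], [-1, -1.25, 1.65, 0, 0], [-1, -1.25, 1.65, 0, 0], [-1, 0, 0, 0, 0], [-1, 0, 0, 0, 0]]}}

```text
time: 17.35
tool_pos: [0.4958, 0.1276, 0.1103]
tcp_rot: [-3.141, -0.06, -0.0]
wrist_force: [-0.9, -0.0, -1.9]
width: 0.177
grip_force: 70.1
```

>>> {"api": "jog_arm", "payload": {"motion": [[-1, 0, 0, 0, 0], [-1, 0, 0, 0, 0], [-1, 0, 0, 0, 0], [-1, 0, 0, 0, 0], [-1, 0, 0, 0, 0], [-1, 0, 0, 0, 0]]}}

```text
time: 17.85
tool_pos: [0.4959, 0.1277, 0.1103]
tcp_rot: [-3.141, -0.06, 0.0]
wrist_force: [0.3, -0.3, -1.1]
width: 0.173
grip_force: 70.1
```

```bash
python3 -c "
from h import *
lens('l4')
delta([.4919+.0038,.2316-.1039,.1103])
p=cv2.imread('pics/l4_scene.png')[130:210,330:450];q=cv2.imread('pics/l4_top.png')[115:205,212:312]
cv2.imwrite('pics/c4.png',np.hstack([cv2.resize(p,(480,320),interpolation=2),cv2.resize(q,(320,320),interpolation=2)]))"
```

```text
t 17.85 tcp [0.4959 0.1277 0.1103] yaw 2.2 z [-0.  0. -1.] F [ 0.3 -0.3 -1.1] w 0.173 g 70.1 q [0.2  0.07 2.07 0.   1.01 1.74]
scene 344 pitch deg(lens up +) -1.3 roll 0.4 fit z@86 0.1321 ctr [0.5859 0.1262 0.1319] meanpt [0.5836 0.1284 0.1321] along 0.05 0.121 side -0.031 0.036
top 395 pitch deg(lens up +) 0.1 roll 0.7 fit z@86 0.1333 ctr [0.5902 0.1309 0.1332] meanpt [0.5905 0.1319 0.1333] along 0.069 0.121 side -0.031 0.033
t 17.95 tcp [0.4959 0.1277 0.1103] yaw 2.2 z [-0. -0. -1.] F [-0.4  0.9 -1.6] w 0.173 g 70.1 q [ 0.2   0.07  2.07 -0.    1.01  1.74]
tool delta mm [-0.2  0.  -0. ]
```

View pics/c4.png

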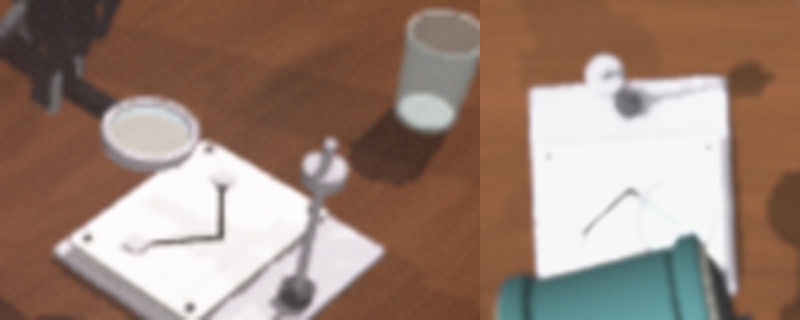

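The lens (crop px 150,133) is level and still above the square port, at (0.583, 0.129, 0.131), and the cell and post have not been touched. Handing in.

```bash
python3 -c "
from h import *
print(bot.finish_job())"
```

```text
the job is handed in; nothing more can be done
None
```

The job is handed in: I held the loupe over the round port for a second, followed the seam at about 2.5 cm/s, and finished still gripping it level and in focus over the square port, about 18 s in; no verdict was returned.

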